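# Shift the roller mixer into third speed and start it

## Robot

A 6-joint arm with a two-finger parallel gripper is mounted at the origin on a cart in front of the work surface, level with it; the furniture and walls round the work are solid. World frame = base frame: x ahead of the robot, y to its left, z up, the work surface at z = 0. Lengths are in m, angles in rad, forces in N, time in s.
With the tool pointing down it reaches from about 0.3 to 0.95 m from the base axis. Payload 3.1 kg.
Tool frame: the origin (TCP) lies at the centre of the arm's flange, where the gripper is bolted on; the fingertips stand ctrl.tip_extent ahead of it and the grasp point (between the pads) lies 155 mm ahead of it (ctrl.tip_extent is the distance from the TCP to the fingertips, in m); z points along the fingers, y is the line along which they close (so a half turn about z gives the same grasp; the last joint's range is limited). The gripper opens to 85 mm and grips with 20 to 120 N. Pads are 22 mm wide; open, the fingers measure 114 mm over their backs; the gripper's body (76 mm by 85 mm) begins 54 mm behind the grasp point. The pads swing forward as they close: fully open they stand 13 mm farther back than shut.
Start: joints at [1.188, 0.308, 1.634, -0, 1.2, -0.07], TCP at [0.192, 0.595, 0.405] pointing down, gripper open.
Joint ranges: [-3.06, 3.06], [-0.79, 1.96], [0.05, 2.63], [-1.19, 4.34], [0.05, 2.64], [-2.94, 2.94]. Speed limits (rad/s): [2.79, 2.79, 3.14, 3.14, 3.14, 3.14].

## Interface

Orientations are given as a rotation vector (axis times angle).
In Python, from workcell import sensors, eyes, job, spotter, ctrl gives the robot as it stands.
- The arm moves only by the shell command python3 -m crank 'ROWS'. ROWS is JSON, a list of rows, each a list of 3 entries, a list of its own where there are three numbers: the shift along the tool's x, y, z in cm, then the turn, a rotation vector about the tool's x, y, z in degrees, then the finger opening in cm, from 0 to 8.54. A call has 1 to 5 rows; each row is the pose to reach, as a shift and turn from the pose commanded when the call began, along the tool's axes at that moment; what a row does not reach only later rows make up. A row lasts 1/10 s, in which the tool goes at most 50 mm and 8.59 degrees, less where a joint would pass 70% of its speed; a pose out of reach is approached as far as the arm can. A call with a gripper value outside its range is refused whole. The fingers move at their own pace and stop on an object; the grip force is fixed at half the most. Time passes only in rows, so rows that repeat a pose let the fingers close. It gives the time, the measured TCP pose, the force, the opening and the grip force at its end, in the units of the state.
- sensors.get_obs(): the state, without advancing time (a new reading comes with each control period).
- eyes.camera(name): name is "scene" or "top" or "wrist"; returns a dict with "img" (384x512x3 uint8, red, green, blue), "range_z" (384x512 float32, m along the optical axis (not along the pixel's ray), 0 where there is no reading), "fx", "fy", "cx", "cy" (pixels), "T" (4x4, takes a point from camera to world coordinates); the wrist camera has in their place "tool_from_camera" (4x4, takes a point from camera to tool coordinates, whose origin is the TCP and whose axes are the flange's). Camera axes: x right, y down, z forward; pixel columns grow to the right and rows downward; lengths in m; the calibration is good to about 2 mm. The wrist camera is an equidistant fisheye: a pixel r from the principal point sees the ray r / f radians off the axis. A picture is of the moment at which its call begins: read the wrist's pose just before it.
- job.finish_job(): hands the job in; it is judged then, once.
Trained networks look in a picture, given as the dict that the camera call returned (one of the last four; its "shot" number tells which), for a name from the list of things; names that differ only in an ending like _2 or _b are one class to them, and where a whole thing is asked for, a point or a joint stands for the part that bears it (a point fixed in the world has none). Each returns a list of dicts, best first, with "conf" (0 to 1); they miss things now and then, are a little off and sometimes report something else, mostly with a low value. They report only what shows in the picture. A call takes as long as a camera call. They do not tell look-alikes from the thing itself.
- spotter.masks_of(target, picture): "region" (384x512 bool, what is visible of it) and "box" ([left, top, right, bottom] in pixels, round what is visible of it).
The state is a dict: "clock": time; "joint_pos": joint angles; "joint_velocities": joint speeds; "effort": joint torques, N m; "eef_pos": TCP position; "orientation": TCP orientation; "force": force on the tool from outside, world axes, zero at the start; "moment": the same for the moment, N m; "grip_width": opening from 0.0 (shut) to 1.0 (fully open); "finger_force": force on a finger pad.
Only numpy, scipy, OpenCV 4.12 (cv2) and the standard library are available. Lean on these libraries where they do the work, as an engineer would, in place of code of your own. Each camera call takes 0.05 s, during which the arm holds its last target. There are 200 camera calls.

## Task

Put the bottle roller mixer into third speed and start it. With the green switch still off, push the gear lever with the fingertips from wherever it stands in the left-hand slots to neutral, across the neutral channel of the H gate and fully home into the third-speed slot (far right, three dots), without forcing it; then press the far end of the green rocker fully down. Do not grasp anything, and leave the bottle and vial lying on the rollers and the brown bottle and red-capped vial standing beside the mixer where they are.

Things in the scene. Friction and masses are not known exactly. Their poses are not given: they have to be found in the camera images.
- mixer: White roller mixer, fixed, 200 mm deep (x), 310 wide (y). Origin: centre of its underside; x to its back (away from the robot), y to its left, z up; yaw within 0.25 rad. Left: four black rollers along y, tops 83 mm high. Right (y -155 to -40): gearbox housing, top 78 mm high, with the gear lever in a steel H-gate plate (100 x 93 mm, top 87.5 high, centre x +30, y -97.5) and a green rocker nearer the robot.
- gear_lever: The gear lever: a 10 mm steel shaft with a black knob 30 mm across on top. Origin: the pivot it swings about in both directions, inside the housing at x +30, y -97.5, z 6 mm in the mixer's frame. Its z axis runs up the shaft; the knob is widest 134 to 150 mm and ends 161 mm from the pivot.
- gear_knob (a point): Centre of the gear knob's 30 mm wide part, on the lever's axis 142 mm from the pivot. Upright (middle of neutral) it is at x +30, y -97.5, z 148 mm in the mixer's frame; it moves 36 mm to each side in x and in y and is about 10 mm lower in the corners of the gate. It can be pushed from any side, fingertips 125 to 140 mm above the worktop.
- gear_along (a joint): Lever swing along the mixer's x, -0.26 to +0.26 rad (stops). Positive: away from the robot. 0: neutral channel, no catch; the lever passes sideways within 0.04 rad of 0, rounded corners guide it from 0.08. +0.26: first (far left, one dot), third (far right, three dots); -0.26: second (near left), fourth (near right). Starts anywhere. Knob x = 30 + 142 sin(value) mm. Stays where left; moves at 2 N.
- gear_cross (a joint): Lever swing across, -0.26 to +0.26 rad (stops). Positive: the mixer's left (+y), where it starts (0.24 to 0.26, first/second column); -0.26: right-hand column (third/fourth). Two islands of the gate plate stop it crossing unless gear_along is near 0. Knob y = -97.5 + 142 cos(gear_along) sin(value) mm. Stays where left; moves at 2 N.
- power_switch (a joint): Green rocker switch, 52 x 26 mm, in front of the lever; pivot along y at x -62, y -97.5, z 87.5 mm in the mixer's frame. 0 = off (start): near half level, far half standing up; 0.30 rad = on: far half pressed level, its top 91 mm high (bezel round it 85.5 mm). Stays where left; about 3 N on the far end turns it.
- switch_on_end (a point): White spot on top of the raised far half of the green rocker, 18 mm from its pivot: the place to press down for on. 96 mm above the worktop when off; travels down about 5 mm.
- mixing_bottle: White 100 ml bottle, 65 mm thick, 131 mm long, lying on the two rollers nearest the robot, along y, neck to the mixer's left. Loose. Origin: centre of its base. Top of it 142 mm above the worktop.
- mixing_vial: Small vial with blue cap, 26 x 54 mm, lying on the two back rollers, along y. Loose. Origin: centre of its base. Top of it 97 mm above the worktop.
- brown_bottle: Brown bottle with yellow cap, 48 mm across, 105 mm tall, standing loose to the right of the mixer. Origin: centre of its underside.
- red_vial: Vial with red cap, 26 mm across, 54 mm tall, standing loose in front of the mixer. Origin: centre of its underside.
There are look-alikes about, which are no part of the job. What is shaped like the brown_bottle but turquoise is not meant.

How it is judged:
On the way, in this order (a step that is already met when the one before it is completed fails the run):
1. the lever is home in the third-speed slot while the switch is still off (value of joint gear_along above 0.2 rad and value of joint gear_cross below -0.17 rad and value of joint power_switch below 0.1 rad), for 0.2 s.
2. the switch is pressed fully on with the lever still in third (value of joint gear_along above 0.2 rad and value of joint gear_cross below -0.17 rad and value of joint power_switch above 0.24 rad), for 0.1 s.
At the end, for the whole second after the job is handed in: Lever at rest in third speed (gear_along above 0.20, gear_cross below -0.17), switch on (power_switch above 0.24 of 0.30), the four loose bottles and vials within 20 mm of where they were, brown bottle and red vial upright (all of step 2 and velocity of joint gear_along between -0.05 and 0.05 rad/s and velocity of joint gear_cross between -0.05 and 0.05 rad/s and distance of each of mixing_bottle, mixing_vial, brown_bottle, red_vial from where it was at the start of the episode below 0.02 m and angle between each of brown_bottle, red_vial's own z axis and vertical below 0.2 rad); the robot touches nothing.
It fails at once if the lever is forced or gripped: more than 35 N between fingers and lever (contact force between the fingers and gear_lever above 35 N).
It fails at once if a bottle or vial is shifted by more than 20 mm (distance of any of mixing_bottle, mixing_vial, brown_bottle, red_vial from where it was at the start of the episode above 0.02 m).
It also fails if it takes over 51 s, if anything falls off the work surface, if the arm or the gripper's body presses on something with over 40 N, if the wrist force passes 120 N, or if a joint passes its speed limit or range.

## Working session

There is one attempt and no reset: what is moved stays moved. The work goes in short steps, Python scripts to look and compute and a shell command to move; the robot and the scene stay as the last step left them, time stands still between calls to the robot, and variables do not carry over. Pictures are saved under pics/ and viewed, at most 10 in all, crops included, and the job is handed in when it is done.

```bash
ls; mkdir -p pics
python3 - <<'E'
from workcell import sensors,eyes,ctrl,spotter
import cv2,numpy as np
o=sensors.get_obs();print(o);print(ctrl.tip_extent)
for n in("top","scene"):
    p=eyes.camera(n);cv2.imwrite(f"pics/{n}0.png",cv2.resize(p["img"][:,:,::-1],(800,600)))
    print(n,p["T"].round(3).tolist(),p["fx"],p["cx"],p["cy"])
    for t in("mixer","gear_lever","gear_knob","switch_on_end","power_switch","brown_bottle","red_vial","mixing_bottle"):
        print(t,[(round(m["conf"],2),m["box"]) for m in spotter.masks_of(t,p)][:3])
E
```

```text
pics
{'clock': 0.0, 'joint_pos': array([ 1.18829766e+00,  3.09038855e-01,  1.63518340e+00,  1.66406721e-05,
        1.19970920e+00, -6.96401272e-02]), 'joint_velocities': array([ 0.00107181, -0.00097311, -0.00242665,  0.00036877,  0.0014029 ,
        0.0013585 ]), 'effort': array([ 4.59922994e-04, -4.15257168e+01, -2.76660562e+01, -5.43405270e-05,
        1.03346980e-02, -4.27106670e-06]), 'eef_pos': array([0.19219328, 0.59427396, 0.40342704]), 'orientation': array([-0.48936029, -3.10269715,  0.00357423]), 'force': array([ 0.06525146,  0.24095485, -0.30581709]), 'moment': array([0.02492577, 0.04238487, 0.0043634 ]), 'finger_force': 0.0, 'grip_width': 0.9964924807306216}
0.1734
top [[0.027, -0.999, 0.035, 0.472], [-1.0, -0.026, 0.015, -0.055], [-0.014, -0.035, -0.999, 0.986], [0.0, 0.0, 0.0, 1.0]] 405.2201259167441 255.72602258394292 189.39090089800072
mixer [(0.81, [165.0, 131.9, 310.4, 237.9]), (0.27, [193.6, 160.8, 219.3, 177.3])]
gear_lever [(0.61, [254.0, 156.1, 274.3, 171.0])]
gear_knob [(0.6, [257.5, 154.4, 273.3, 167.3]), (0.5, [238.0, 240.8, 244.1, 256.8])]
switch_on_end [(0.
[... 231 characters left out ...]
318.3, 159.9, 340.0, 179.0])]
mixing_bottle [(0.6, [179.6, 196.7, 234.5, 224.3])]
scene [[0.731, -0.487, 0.478, 0.03], [-0.682, -0.509, 0.525, -0.597], [-0.013, -0.71, -0.704, 0.832], [0.0, 0.0, 0.0, 1.0]] 376.54299035245384 256.0635547542859 187.76003154638718
mixer [(0.88, [181.9, 147.3, 304.0, 247.4])]
gear_lever [(0.48, [258.4, 167.9, 275.4, 190.3])]
gear_knob [(0.69, [261.1, 162.4, 275.6, 189.8])]
switch_on_end [(0.57, [247.3, 206.9, 265.6, 219.8])]
power_switch [(0.58, [247.7, 205.9, 265.9, 221.2])]
brown_bottle [(0.97, [338.8, 212.5, 357.1, 244.7]), (0.86, [298.8, 212.4, 317.6, 244.9])]
red_vial [(0.42, [199.9, 220.8, 211.5, 239.5])]
mixing_bottle [(0.7, [191.7, 168.0, 232.3, 196.6])]
```

```bash
cat > h.py <<'E'
import numpy as np,cv2
def cloud(p):
    v,u=np.mgrid[0:384,0:512];z=p["range_z"]
    c=np.stack([(u-p["cx"])/p["fx"]*z,(v-p["cy"])/p["fy"]*z,z],-1)
    w=c@p["T"][:3,:3].T+p["T"][:3,3];w[z==0]=np.nan;return w
E
python3 - <<'E'
from workcell import eyes,spotter
from h import *
p=eyes.camera("top");w=cloud(p);im=p["img"]
cv2.imwrite("pics/top1.png",cv2.resize(im[110:270,150:390,::-1],(800,533),interpolation=cv2.INTER_CUBIC))
z=w[...,2]
ok=np.zeros(z.shape,bool);ok[125:245,160:312]=1
print("table z",np.nanmedian(z[300:340,100:400]))
# body: points above 40mm
m=ok&(z>0.055)
r=cv2.minAreaRect(w[m][:,:2].astype(np.float32)*1000);print("body",r, cv2.boxPoints(r))
g=ok&(z>0.07)&(z<0.092)
# housing flat
for lo,hi in((.072,.082),(.083,.092)):
    q=ok&(z>lo)&(z<hi);q=cv2.morphologyEx(q.astype(np.uint8),cv2.MORPH_OPEN,np.ones((3,3)))>0
    n,l,s,c=cv2.connectedComponentsWithStats(q.astype(np.uint8))
    for i in range(1,n):
        if s[i,4]>60: print(lo,s[i],cv2.minAreaRect(w[l==i][:,:2].astype(np.float32)*1000))
hi=im.astype(int);gr=ok&(hi[...,1]>hi[...,0]+40)&(hi[...,1]>hi[...,2]+30)
print("green",gr.sum(),w[gr].mean(0) if gr.any() else 0, cv2.minAreaRect(w[gr][:,:2].astype(np.float32)*1000))
k=ok&(z>.125);n,l,s,c=cv2.connectedComponentsWithStats(k.astype(np.uint8))
for i in range(1,n):
    if s[i,4]>10: print("high",s[i],np.nanmean(w[l==i],0),np.nanmax(z[l==i]))
for t in("brown_bottle","red_vial"):
    for mm in spotter.masks_of(t,p): 
        R=mm["region"];print(t,mm["box"],np.nanmedian(w[R],0),np.nanmax(z[R]))
E
```

```text
table z -0.7976558951245691
body ((512.36572265625, -0.65814208984375), (199.72145080566406, 311.5472106933594), 10.449583053588867) [[ 385.9085   134.42017]
 [ 442.41388 -171.95999]
 [ 638.82294 -135.73645]
 [ 582.31757  170.6437 ]]
0.072 [250 132  55  38 555] ((585.9840087890625, -87.0023422241211), (86.3810806274414, 114.17152404785156), 9.11085033416748)
0.072 [268 152  25  27 319] ((559.954345703125, -92.27523803710938), (53.81919860839844, 55.43764114379883), 10.321537017822266)
0.072 [ 254  164   58   62 1458] ((501.0848693847656, -102.48168182373047), (140.11666870117188, 114.74464416503906), 10.131452560424805)
0.083 [ 256  140   47   50 1307] ((559.8284912109375, -91.84970092773438), (100.186767578125, 93.13978576660156), 10.497245788574219)
green 228 [nan nan nan] ((468.4795837402344, -108.42346954345703), (49.93716049194336, 24.275907516479492), 10.112131118774414)
high [255 153  16  15 183] [ 0.56124388 -0.05503485  0.15666191] 0.16566943381880006
high [192 194  42  30 933] [0.45782899 0.04525258 0.13446562] 0.1441794262153565
brown_bottle [236.5, 239.3, 246.5, 252.5] [ 0.36796629 -0.01298509  0.05152093] 0.057538814571219565
brown_bottle [350.5, 125.3, 378.3, 148.7] [ 0.62970934 -0.28184332  0.06692738] 0.10723060054061073
brown_bottle [315.5, 157.8, 343.6, 178.9] [ 0.55712905 -0.20099536  0.06783131] 0.10807971303905706
```

View pics/top1.png

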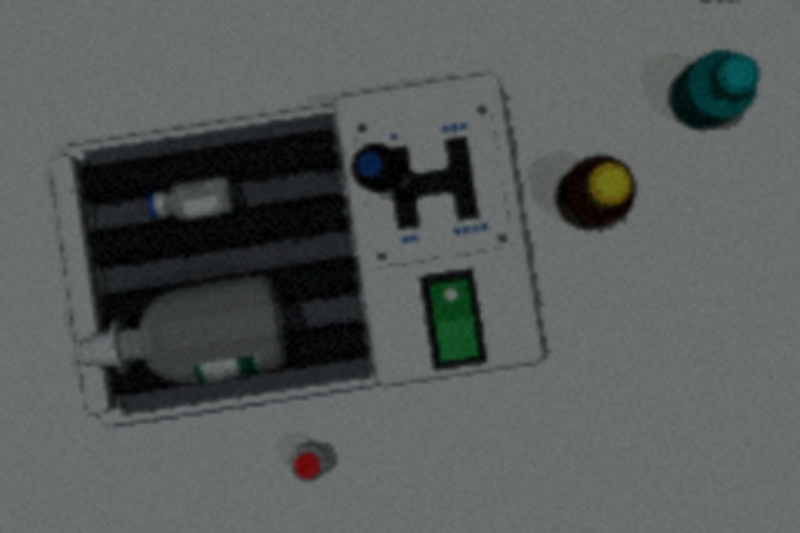

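View pics/scene0.png

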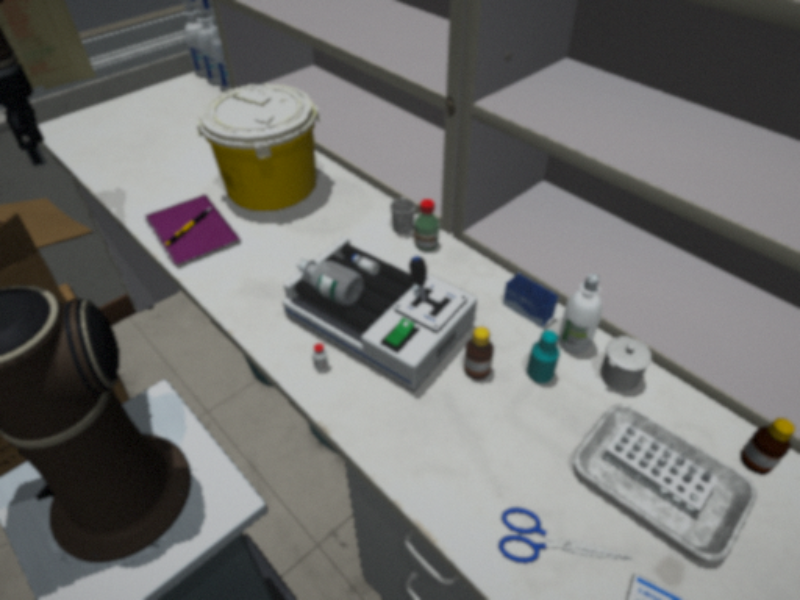

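```bash
cat >> h.py <<'E'
from scipy.spatial.transform import Rotation as Ro
YAW=np.radians(10.35);C=np.array([.5124,-.0007]);RM=Ro.from_euler('z',YAW)
def loc(w): # world -> mixer mm
    w=np.asarray(w,float);q=w-np.array([*C,0]);return RM.inv().apply(q)*1e3
def plan(*targets):
    "targets: (xl,yl,ztip) mm in mixer frame for fingertip; prints tool shift cm + turn deg"
    from workcell import sensors,ctrl
    o=sensors.get_obs();R=Ro.from_rotvec(o["orientation"]);T=o["eef_pos"]
    tip=T+R.apply([0,0,ctrl.tip_extent])
    print("t",round(o["clock"],2),"tip loc",loc(tip).round(1),"F",RM.inv().apply(o["force"]).round(1),"w",round(o["grip_width"],3),"ext",ctrl.tip_extent)
    Rt=RM*Ro.from_matrix(np.diag([-1,1,-1.]))
    print("turn",np.degrees((R.inv()*Rt).as_rotvec()).round(2))
    for t in targets:
        w=RM.apply(np.array(t)/1e3)+np.array([*C,0])
        TC=w-Rt.apply([0,0,ctrl.tip_extent]);print(t,"shift cm",(R.inv().apply(TC-T)*100).round(2))
E
python3 - <<'E'
from workcell import eyes
from h import *
plan((90,-50,220),(90,-50,132))
W=[]
for n in("scene","top"):
    w=cloud(eyes.camera(n)).reshape(-1,3);W.append(w)
w=np.concatenate(W)
for x in np.arange(.1,.95,.1):
    r=[]
    for y in np.arange(-.4,.8,.1):
        m=(abs(w[:,0]-x)<.05)&(abs(w[:,1]-y)<.05);r.append(round(float(np.nanmax(w[m][:,2])),2) if m.sum()>5 else None)
    print(round(x,1),r)
E
```

```text
t 1.05 tip loc [-207.8  643.2  231.3] F [ 0.7 -0.   0.1] w 1.001 ext 0.1734
turn [ -0.     0.   -28.27]
(90, -50, 220) shift cm [-59.07 -46.94   1.13]
(90, -50, 132) shift cm [-59.07 -46.94   9.93]
0.1 [-0.79, -0.78, 0.0, 0.36, 0.39, 0.02, 0.0, -0.79, -0.79, -0.79, -0.79, -0.78, -0.01]
0.2 [None, None, -0.0, 0.0, 0.0, -0.0, -0.0, None, None, 0.35, 0.52, 0.32, None]
0.3 [0.01, 0.0, 0.01, 0.0, 0.01, 0.01, 0.01, 0.0, 0.02, 0.03, 0.02, 0.0, 0.0]
0.4 [0.01, 0.01, 0.08, 0.09, 0.14, 0.14, 0.01, 0.01, 0.02, 0.03, 0.02, 0.01, 0.0]
0.5 [0.03, 0.01, 0.1, 0.15, 0.15, 0.14, 0.09, 0.01, 0.21, 0.21, 0.21, 0.0, 0.0]
0.6 [0.03, 0.11, 0.11, 0.17, 0.16, 0.1, 0.08, 0.01, 0.21, 0.21, 0.22, 0.0, 0.0]
0.7 [0.09, 0.17, 0.06, 0.06, 0.01, 0.12, 0.07, 0.01, 0.21, 0.21, 0.22, None, None]
0.8 [0.6, 0.59, 0.33, 0.33, 0.5, 0.5, 0.32, 0.32, 0.32, 0.32, 0.32, 0.32, 0.32]
0.9 [0.33, 0.33, 0.33, 0.33, 0.49, 0.49, 0.32, 0.32, 0.32, 0.32, 0.32, 0.32, 0.32]
```

```bash
python3 -m crank '[[[-3.8,-3.0,-0.5],[0,0,-5.6],0],[[-7.6,-6.0,-1],[0,0,-11.3],0],[[-11.5,-9.1,-1],[0,0,-17],0],[[-15.3,-12.2,-1],[0,0,-22.6],0],[[-19.1,-15.2,-1],[0,0,-28.3],0]]'; python3 -c "
from h import *
plan((90,-50,220),(90,-58,132))"
```

```text
clock: 1.65
eef_pos: [0.3279, 0.3896, 0.415]
orientation: [-0.291, 3.127, 0.001]
force: [0.9, -0.4, 0.6]
grip_width: 0.141
finger_force: 0.0
t 1.65 tip loc [-111.2  417.1  241.6] F [ 0.8 -0.6  0.6] w 0.141 ext 0.1734
turn [0.02 0.05 0.3 ]
(90, -50, 220) shift cm [-19.89 -46.81   2.16]
(90, -58, 132) shift cm [-19.88 -47.62  10.96]
```

```bash
python3 -m crank '[[[-1.9,-4.5,0],[0,0,0.3],0],[[-3.8,-9,0],[0,0,0.3],0],[[-5.7,-13.5,0],[0,0,0.3],0],[[-7.6,-18,0],[0,0,0.3],0],[[-9.5,-22.5,0],[0,0,0.3],0]]'; python3 -m crank '[[[-2,-4.6,0.2],[0,0,0],0],[[-4,-9.2,0.5],[0,0,0],0],[[-6,-13.8,1],[0,0,0],0],[[-8,-18.4,1.5],[0,0,0],0],[[-10.2,-23.6,2],[0,0,0],0]]'; python3 -m crank '[[[0,0,0],[0,0,0],0],[[0,0,0],[0,0,0],0]]'
python3 - <<'E'
from h import *
plan((90,-60,150),(90,-60,132),(75,-60,132))
from workcell import eyes
p=eyes.camera("scene");cv2.imwrite("pics/s1.png",cv2.resize(p["img"][90:270,150:390,::-1],(800,600),interpolation=cv2.INTER_CUBIC))
E
```

```text
clock: 2.15
eef_pos: [0.462, 0.1852, 0.4151]
orientation: [-0.276, 3.128, 0.001]
force: [1.2, 0.7, 0.1]
grip_width: -0.001
finger_force: 0.0
clock: 2.65
eef_pos: [0.5996, -0.0227, 0.3954]
orientation: [-0.275, 3.129, 0.0]
force: [0.6, 0.7, 0.4]
grip_width: -0.001
finger_force: 0.0
clock: 2.85
eef_pos: [0.5989, -0.0219, 0.3948]
orientation: [0.272, -3.129, -0.001]
force: [-0.4, 0.4, 0.9]
grip_width: -0.001
finger_force: 0.0
t 2.85 tip loc [ 81.1 -36.2 221.4] F [-0.4  0.5  0.9] w -0.001 ext 0.1734
turn [ 0.05 -0.07 -0.42]
(90, -60, 150) shift cm [-0.9  -2.36  7.14]
(90, -60, 132) shift cm [-0.9  -2.36  8.94]
(75, -60, 132) shift cm [ 0.6  -2.37  8.94]
```

View pics/s1.png

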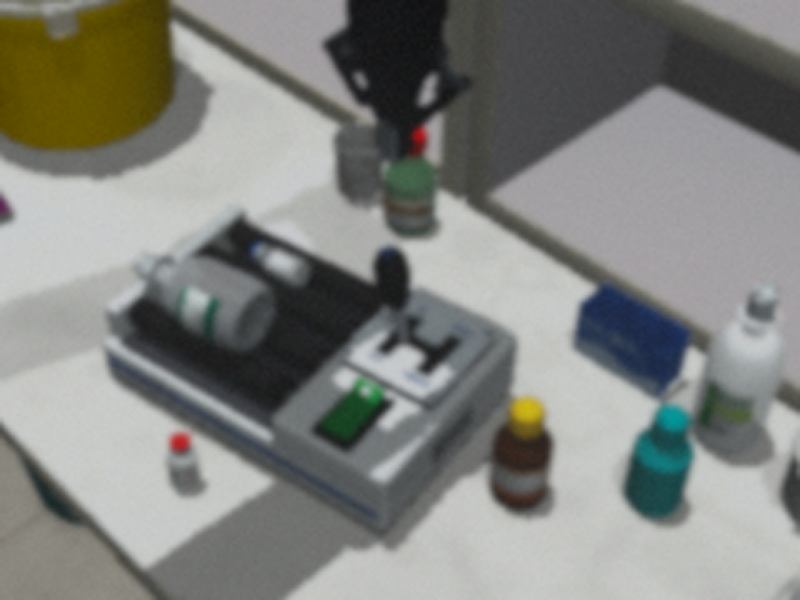

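```bash
python3 -m crank '[[[-0.9,-2.4,3],[0,0,-0.4],0],[[-0.9,-2.4,6],[0,0,-0.4],0],[[-0.9,-2.4,9],[0,0,-0.4],0],[[-0.9,-2.4,9],[0,0,-0.4],0],[[0.0,-2.4,9],[0,0,-0.4],0]]'
python3 - <<'E'
from h import *
plan((66,-60,132),(56,-60,132))
from workcell import eyes
for n in ("top","scene"):
    p=eyes.camera(n);w=cloud(p);l=loc(w.reshape(-1,3)).reshape(w.shape)
    m=(abs(l[...,0]-70)<70)&(abs(l[...,1]+60)<40)&(l[...,2]>125)&(l[...,2]<168)
    h=l[m].round(0).astype(int)
    for a in range(0,110,5):
        s=h[(h[:,0]>=a)&(h[:,0]<a+5)]
        if len(s): print(n,a,len(s),s[:,1].min(),s[:,1].max(),np.median(s[:,2]))
E
```

```text
clock: 3.4
eef_pos: [0.6029, -0.0429, 0.3058]
orientation: [-0.29, 3.128, 0.0]
force: [-0.0, -0.2, 0.7]
grip_width: 0.002
finger_force: 0.0
t 3.4 tip loc [ 81.5 -57.8 132.4] F [-0.1 -0.2  0.7] w 0.002 ext 0.1734
turn [0.01 0.02 0.26]
(66, -60, 132) shift cm [ 1.54 -0.21  0.04]
(56, -60, 132) shift cm [ 2.54 -0.21  0.04]
top 25 27 -72 -53 152.0
top 30 35 -77 -49 158.0
top 35 41 -78 -48 161.0
top 40 37 -79 -47 160.0
top 45 27 -75 -50 160.0
top 50 17 -71 -50 154.0
scene 25 27 -73 -58 141.0
scene 30 52 -79 -52 147.0
scene 35 29 -80 -51 157.0
scene 40 21 -81 -55 154.0
scene 45 17 -79 -54 156.0
scene 50 3 -76 -63 153.0
scene 65 1 -56 -56 151.0
scene 70 49 -74 -46 153.0
scene 75 26 -73 -45 151.5
scene 80 7 -72 -70 155.0
scene 85 6 -72 -71 153.5
```

```bash
python3 -m crank '[[[0.8,-0.2,0],[0,0,0.2],0],[[1.4,-0.2,0],[0,0,0.2],0],[[1.8,-0.2,0],[0,0,0.2],0],[[2.2,-0.2,0],[0,0,0.2],0],[[2.6,-0.2,0],[0,0,0.2],0]]'; python3 -m crank '[[[0,0,0],[0,0,0],0]]'
python3 - <<'E'
from h import *
plan((75,-60,132),(75,-16,132),(30,-16,132))
from workcell import eyes
p=eyes.camera("scene");w=cloud(p);l=loc(w.reshape(-1,3)).reshape(w.shape)
m=(abs(l[...,0]-70)<70)&(abs(l[...,1]+60)<40)&(l[...,2]>125)&(l[...,2]<168)
h=l[m].round(0).astype(int)
for a in range(0,90,5):
        s=h[(h[:,0]>=a)&(h[:,0]<a+5)]
        if len(s): print(a,len(s),s[:,1].min(),s[:,1].max(),np.median(s[:,2]))
E
```

```text
clock: 4.0
eef_pos: [0.5781, -0.0513, 0.3064]
orientation: [-0.281, 3.126, -0.001]
force: [2.8, 0.6, 1.6]
grip_width: -0.001
finger_force: 1.1
clock: 4.1
eef_pos: [0.5776, -0.0513, 0.3059]
orientation: [-0.281, 3.128, -0.001]
force: [2.5, 0.4, 0.9]
grip_width: -0.004
finger_force: 0.9
t 4.1 tip loc [ 55.2 -61.6 132.5] F [ 2.5 -0.1  0.9] w -0.004 ext 0.1734
turn [-0.03  0.06 -0.08]
(75, -60, 132) shift cm [-1.99  0.15  0.05]
(75, -16, 132) shift cm [-1.99  4.55  0.04]
(30, -16, 132) shift cm [2.51 4.55 0.04]
15 31 -75 -56 145.0
20 46 -79 -52 148.0
25 30 -81 -58 156.0
30 25 -81 -51 156.0
35 8 -76 -57 158.5
40 10 -77 -57 154.0
45 24 -77 -55 158.5
50 24 -76 -49 154.0
55 7 -76 -73 156.0
60 4 -76 -74 151.0
```

```bash
python3 -m crank '[[[-2,0.1,0],[0,0,0],0],[[-2.0,3,0],[0,0,0],0],[[-2.0,5.0,0],[0,0,0],0],[[0,5.0,0],[0,0,0],0],[[2.5,4.8,0],[0,0,0],0]]';  python3 -m crank '[[[0,0,0],[0,0,0],0]]'; python3 -c "
from h import *
plan((30,-33,132),(30,-104,132))"
```

```text
clock: 4.65
eef_pos: [0.5438, -0.0075, 0.3044]
orientation: [0.285, -3.126, -0.0]
force: [-1.4, -0.6, 0.4]
grip_width: -0.006
finger_force: 0.0
clock: 4.75
eef_pos: [0.541, -0.0083, 0.3033]
orientation: [0.281, -3.121, -0.001]
force: [-0.1, 0.8, 0.1]
grip_width: -0.002
finger_force: 0.0
t 4.75 tip loc [ 25.4 -12.4 129.9] F [0.1 0.8 0.1] w -0.002 ext 0.1734
turn [ 0.09 -0.47 -0.06]
(30, -33, 132) shift cm [-0.32 -2.03 -0.22]
(30, -104, 132) shift cm [-0.33 -9.13 -0.23]
```

```bash
python3 -m crank '[[[-0.3,-0.6,0],[0,0,0],0],[[-0.3,-1.2,0],[0,0,0],0],[[-0.3,-1.8,0],[0,0,0],0],[[-0.3,-2.4,0],[0,0,0],0],[[-0.3,-3,0],[0,0,0],0]]';   python3 -c "
from h import *
plan((30,-33,132),(30,-104,132))"
```

```text
clock: 5.25
eef_pos: [0.5534, -0.0376, 0.3057]
orientation: [-0.28, 3.128, 0.002]
force: [-0.1, 3.5, 2.4]
grip_width: -0.003
finger_force: 1.5
t 5.25 tip loc [ 33.9 -43.5 132.3] F [0.6 3.5 2.4] w -0.003 ext 0.1734
turn [ 0.06  0.04 -0.11]
(30, -33, 132) shift cm [0.38 1.06 0.03]
(30, -104, 132) shift cm [ 0.36 -6.04  0.02]
```

```bash
python3 -m crank '[[[0,-0.5,0],[0,0,0],0],[[0,-1,0],[0,0,0],0],[[0,-1.5,0],[0,0,0],0],[[0,-2,0],[0,0,0],0],[[0,-2.5,0],[0,0,0],0]]';   python3 -c "
from h import *
plan((30,-104,132))"
```

```text
clock: 5.75
eef_pos: [0.5573, -0.0624, 0.3054]
orientation: [0.281, -3.129, 0.0]
force: [-0.1, 1.7, 1.9]
grip_width: -0.001
finger_force: 1.1
t 5.75 tip loc [ 33.1 -68.7 132. ] F [0.2 1.6 1.9] w -0.001 ext 0.1734
turn [-0.   -0.01 -0.07]
(30, -104, 132) shift cm [ 0.31 -3.53 -0.  ]
```

```bash
python3 -m crank '[[[0,-0.6,0],[0,0,0],0],[[0,-1.2,0],[0,0,0],0],[[0,-1.8,0],[0,0,0],0],[[0,-2.4,0],[0,0,0],0],[[0,-2.9,0],[0,0,0],0]]';   python3 -m crank '[[[0,-0.2,0],[0,0,0],0],[[0,-0.4,0],[0,0,0],0]]'
python3 - <<'E'
from h import *
plan((30,-104,132))
from workcell import eyes
p=eyes.camera("scene");w=cloud(p);l=loc(w.reshape(-1,3)).reshape(w.shape)
m=(abs(l[...,0]-40)<70)&(abs(l[...,1]+120)<50)&(l[...,2]>125)&(l[...,2]<168)
h=l[m].round(0).astype(int)
for a in range(-160,-70,5):
        s=h[(h[:,1]>=a)&(h[:,1]<a+5)]
        if len(s): print(a,len(s),s[:,0].min(),s[:,0].max(),np.median(s[:,2]))
E
```

```text
clock: 6.25
eef_pos: [0.5624, -0.091, 0.305]
orientation: [0.281, -3.128, -0.0]
force: [0.1, 2.1, -0.2]
grip_width: 0.003
finger_force: 1.0
clock: 6.45
eef_pos: [0.563, -0.0946, 0.3049]
orientation: [0.281, -3.128, -0.001]
force: [-0.2, 2.3, -1.2]
grip_width: 0.002
finger_force: 0.9
t 6.45 tip loc [  32.8 -101.4  131.5] F [ 0.3  2.3 -1.2] w 0.002 ext 0.1734
turn [ 0.03 -0.04 -0.09]
(30, -104, 132) shift cm [ 0.29 -0.25 -0.05]
-150 3 27 32 151.0
-145 27 19 40 153.0
-140 36 16 41 156.5
-135 27 17 40 161.0
-130 27 16 36 156.0
-125 15 18 32 151.0
-120 13 19 39 154.0
-115 18 27 38 155.0
-110 21 22 29 151.0
-105 16 21 26 149.0
-100 13 23 26 154.0
-95 7 28 30 149.0
-90 6 26 30 156.0
```

```bash
python3 -m crank '[[[0,-0.1,0],[0,0,0],0],[[0,-0.2,0],[0,0,0],0],[[0,-0.3,0],[0,0,0],0]]'; python3 -c "
from h import *
plan((30,-80,132),(-15,-80,132),(-15,-133,132),(4,-133,132))"
```

```text
clock: 6.8
eef_pos: [0.5636, -0.0973, 0.3052]
orientation: [0.282, -3.128, -0.0]
force: [-0.2, 1.6, -0.9]
grip_width: -0.005
finger_force: 0.8
t 6.8 tip loc [  32.9 -104.1  131.8] F [ 0.1  1.6 -0.9] w -0.005 ext 0.1734
turn [ 0.01 -0.04 -0.06]
(30, -80, 132) shift cm [ 0.3   2.42 -0.02]
(-15, -80, 132) shift cm [ 4.8   2.41 -0.02]
(-15, -133, 132) shift cm [ 4.8  -2.89 -0.02]
(4, -133, 132) shift cm [ 2.9  -2.88 -0.02]
```

```bash
python3 -m crank '[[[0,-0.1,0],[0,0,0],0],[[0,-0.2,0],[0,0,0],0],[[0,-0.3,0],[0,0,0],0]]'; python3 -c "
from h import *
plan((30,-80,132),(-15,-80,132),(-15,-133,132),(4,-133,132))"
```

```text
clock: 7.1
eef_pos: [0.5642, -0.1003, 0.3053]
orientation: [0.281, -3.129, -0.0]
force: [-0.6, 1.8, -1.4]
grip_width: 0.004
finger_force: 0.8
t 7.1 tip loc [  33.  -107.3  131.9] F [-0.3  1.8 -1.4] w 0.004 ext 0.1734
turn [ 0.01 -0.02 -0.07]
(30, -80, 132) shift cm [ 0.31  2.73 -0.01]
(-15, -80, 132) shift cm [ 4.81  2.73 -0.  ]
(-15, -133, 132) shift cm [ 4.8  -2.57 -0.  ]
(4, -133, 132) shift cm [ 2.9  -2.57 -0.01]
```

```bash
python3 -m crank '[[[0,-0.1,0],[0,0,0],0],[[0,-0.2,0],[0,0,0],0],[[0,-0.2,0],[0,0,0],0]]'
python3 - <<'E'
from h import *
plan((-15,-80,132))
from workcell import eyes
p=eyes.camera("scene");w=cloud(p);l=loc(w.reshape(-1,3)).reshape(w.shape)
m=(abs(l[...,0]-40)<70)&(abs(l[...,1]+120)<50)&(l[...,2]>125)&(l[...,2]<168)
h=l[m].round(0).astype(int)
for a in range(-160,-70,3):
        s=h[(h[:,1]>=a)&(h[:,1]<a+3)]
        if len(s): print(a,len(s),s[:,0].min(),s[:,0].max(),np.median(s[:,2]))
cv2.imwrite("pics/s2.png",cv2.resize(p["img"][120:240,200:360,::-1],(800,600),interpolation=cv2.INTER_CUBIC))
E
```

```text
clock: 7.4
eef_pos: [0.5645, -0.1021, 0.3052]
orientation: [0.281, -3.128, -0.001]
force: [-0.8, 3.7, -1.0]
grip_width: 0.002
finger_force: 1.6
t 7.4 tip loc [  32.9 -108.9  131.8] F [-0.1  3.8 -1. ] w 0.002 ext 0.1734
turn [ 0.05 -0.03 -0.09]
(-15, -80, 132) shift cm [ 4.81  2.9  -0.02]
-154 6 23 32 152.0
-151 19 22 41 149.0
-148 19 18 38 151.0
-145 21 16 44 154.0
-142 19 17 42 155.0
-139 18 16 40 154.5
-136 14 16 38 155.0
-133 10 17 37 150.5
-130 11 18 32 148.0
-127 8 19 34 145.0
-124 10 23 40 159.5
-121 10 27 36 153.5
-118 14 23 30 153.0
-115 13 22 34 145.0
-112 7 23 25 147.0
-109 11 22 26 154.0
-106 7 22 25 151.0
-103 3 25 26 153.0
-100 4 26 28 148.0
-97 4 30 30 152.5
```

View pics/s2.png

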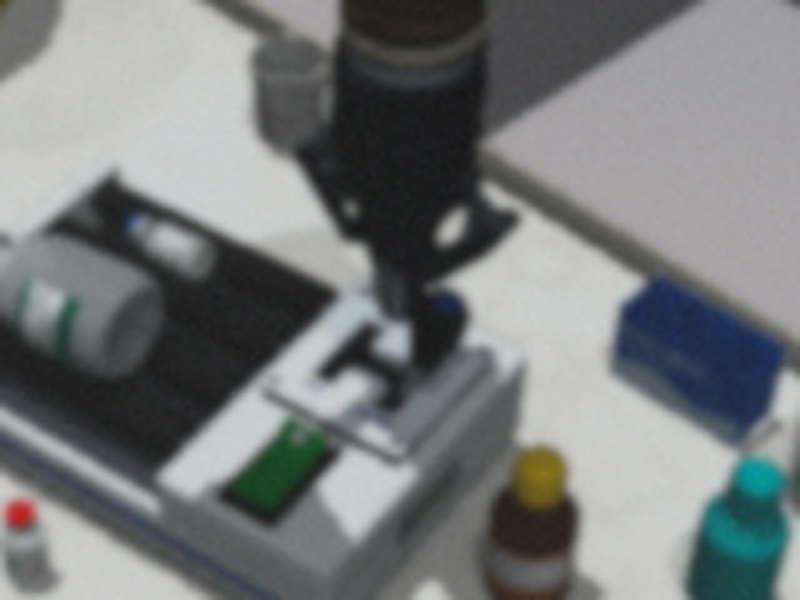

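```bash
python3 -m crank '[[[0,1.5,0],[0,0,0],0],[[2,2.9,0],[0,0,0],0],[[4.8,2.9,0],[0,0,0],0],[[5,0,0],[0,0,0],0],[[4.8,-2.5,0],[0,0,0],0]]'; python3 -m crank '[[[0,0,0],[0,0,0],0]]'
python3 - <<'E'
from h import *
plan((4,-134,132),(40,-134,132))
from workcell import eyes
for n in("scene","top"):
    p=eyes.camera(n);w=cloud(p);l=loc(w.reshape(-1,3)).reshape(w.shape)
    m=(abs(l[...,0]-30)<22)&(abs(l[...,1]+130)<30)&(l[...,2]>125)&(l[...,2]<168)
    h=l[m];print(n,m.sum(),np.percentile(h,[2,50,98],axis=0).round(0).tolist())
E
```

```text
clock: 7.95
eef_pos: [0.5211, -0.1353, 0.3058]
orientation: [-0.285, 3.128, -0.003]
force: [0.1, -0.2, 0.4]
grip_width: 0.002
finger_force: 0.0
clock: 8.05
eef_pos: [0.5229, -0.1375, 0.3067]
orientation: [-0.279, 3.125, -0.006]
force: [0.8, -0.1, 0.5]
grip_width: -0.003
finger_force: 0.0
t 8.05 tip loc [ -13.6 -137.2  133.3] F [ 0.7 -0.3  0.5] w -0.003 ext 0.1734
turn [-0.25  0.2  -0.15]
(4, -134, 132) shift cm [-1.82  0.25  0.14]
(40, -134, 132) shift cm [-5.42  0.26  0.15]
scene 24 [[20.0, -147.0, 127.0], [28.0, -141.0, 162.0], [39.0, -136.0, 164.0]]Traceback (most recent call last):
  File "<stdin>", line 7, in <module>
    return _quantile_unchecked(
        a, q, axis, out, overwrite_input, method, keepdims, weights)
    return _ureduce(a,
                    func=_quantile_ureduce_func,
    ...<5 lines>...
                    overwrite_input=overwrite_input,
                    method=method)
    r = func(a, **kwargs)
    result = _quantile(arr,
                       quantiles=q,
    ...<2 lines>...
                       out=out,
                       weights=wgt)
    slices_having_nans = np.isnan(arr[-1, ...])
                                  ~~~^^^^^^^^^
IndexError: index -1 is out of bounds for axis 0 with size 0
```

```bash
python3 -m crank '[[[-0.8,0.1,0],[0,0,0],0],[[-1.6,0.1,0.2],[0,0,0],0],[[-2.2,0.1,0.3],[0,0,0],0],[[-2.8,0.1,0.4],[0,0,0],0],[[-3.4,0.1,0.4],[0,0,0],0]]'; python3 -c "
from h import *
plan((40,-134,128))"
```

```text
clock: 8.65
eef_pos: [0.5553, -0.128, 0.3009]
orientation: [0.282, -3.127, -0.001]
force: [-2.1, -0.0, 1.6]
grip_width: -0.001
finger_force: 1.1
t 8.65 tip loc [  19.1 -132.8  127.5] F [-2.   0.3  1.6] w -0.001 ext 0.1734
turn [ 0.03 -0.1  -0.04]
(40, -134, 128) shift cm [-2.06 -0.11 -0.05]
```

Moving freely in the slot; continue.

```bash
python3 -m crank '[[[-0.5,0,0],[0,0,0],0],[[-1,0,0],[0,0,0],0],[[-1.4,0,0],[0,0,0],0],[[-1.7,0,0],[0,0,0],0],[[-2,0,0],[0,0,0],0]]'; python3 -m crank '[[[-0.1,0,0],[0,0,0],0],[[-0.2,0,0],[0,0,0],0]]'; python3 -c "
from h import *
plan((40,-134,128))"
```

```text
clock: 9.15
eef_pos: [0.5747, -0.1247, 0.3008]
orientation: [0.281, -3.128, -0.001]
force: [-2.0, 0.5, -1.5]
grip_width: 0.002
finger_force: 1.1
clock: 9.35
eef_pos: [0.5767, -0.1245, 0.3013]
orientation: [0.281, -3.129, -0.0]
force: [-2.0, 0.3, -2.0]
grip_width: 0.0
finger_force: 1.2
t 9.35 tip loc [  41.  -133.3  127.9] F [-1.9  0.7 -2. ] w 0.0 ext 0.1734
turn [ 0.   -0.02 -0.08]
(40, -134, 128) shift cm [ 0.1  -0.06 -0.01]
```

```bash
python3 -m crank '[[[-0.15,0,0],[0,0,0],0],[[-0.3,0,0],[0,0,0],0],[[-0.4,0,0],[0,0,0],0]]'; python3 -m crank '[[[-0.1,0,0],[0,0,0],0],[[-0.1,0,0],[0,0,0],0]]'; python3 -c "
from h import *
plan((40,-134,128))"
```

```text
clock: 9.65
eef_pos: [0.5799, -0.1238, 0.3008]
orientation: [0.281, -3.125, -0.001]
force: [-6.0, -0.5, -1.0]
grip_width: 0.003
finger_force: 3.0
clock: 9.85
eef_pos: [0.5806, -0.1237, 0.3007]
orientation: [0.282, -3.124, -0.001]
force: [-6.3, -0.5, -0.4]
grip_width: 0.001
finger_force: 3.2
t 9.85 tip loc [  44.1 -133.1  127.3] F [-6.3  0.6 -0.4] w 0.001 ext 0.1734
turn [ 0.05 -0.27 -0.05]
(40, -134, 128) shift cm [ 0.49 -0.07 -0.06]
```

```bash
python3 -m crank '[[[2,0,0],[0,0,0],0],[[5,1,-0.5],[0,0,0],0],[[8.8,3.6,-1],[0,0,0],0],[[8.8,3.6,0],[0,0,0],0],[[8.8,3.6,0],[0,0,0],0]]'
python3 - <<'E'
from h import *
plan((-44,-97.5,100),(-44,-97.5,90))
from workcell import eyes
p=eyes.camera("top");w=cloud(p);l=loc(w.reshape(-1,3)).reshape(w.shape)
m=(abs(l[...,0]-60)<40)&(abs(l[...,1]+130)<40)&(l[...,2]>125)&(l[...,2]<168)
h=l[m];print(m.sum(),h.min(0),np.mean(h,0),h.max(0))
cv2.imwrite("pics/t2.png",cv2.resize(p["img"][120:240,210:370,::-1],(800,600),interpolation=cv2.INTER_CUBIC))
E
```

```text
clock: 10.35
eef_pos: [0.4886, -0.1036, 0.3016]
orientation: [-0.281, 3.126, -0.001]
force: [0.1, -0.5, -0.1]
grip_width: 0.001
finger_force: 0.0
t 10.35 tip loc [-41.4 -97.2 128.2] F [-0.  -0.5 -0.1] w 0.001 ext 0.1734
turn [-0.06  0.17 -0.07]
(-44, -97.5, 100) shift cm [ 0.22 -0.05  2.82]
(-44, -97.5, 90) shift cm [ 0.22 -0.05  3.82]
204 [  50.87290544 -149.65397847  126.04086015] [  64.99836605 -132.24183299  149.92424257] [  82.28595036 -117.9876379   161.87156264]
```

View pics/t2.png

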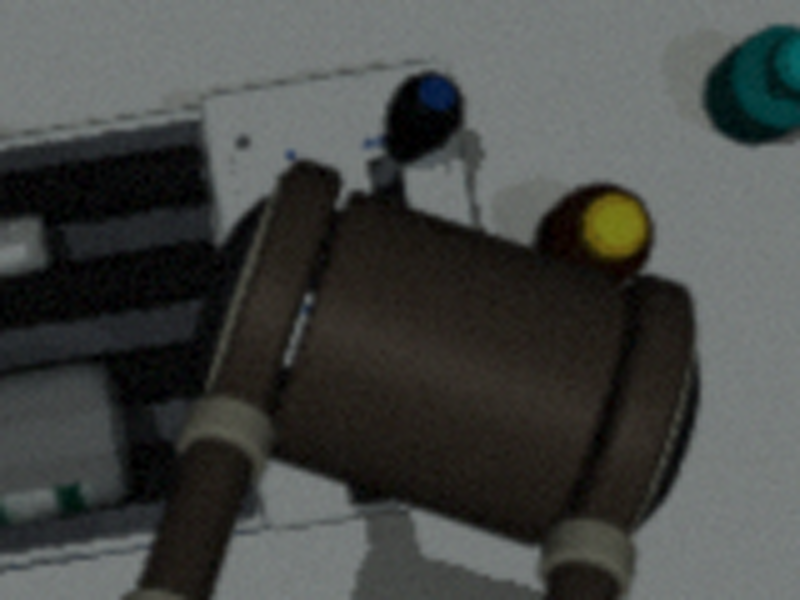

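The knob (top at about pixel 430,100 of the crop) is home in the far-right slot. Its measured position is x 65, y -132 mm, about +0.25 and -0.25 rad. Next is the switch.

```bash
python3 -m crank '[[[0.2,0,1],[0,0,0],0],[[0.2,0,2],[0,0,0],0],[[0.2,0,2.8],[0,0,0],0],[[0.2,0,3.1],[0,0,0],0],[[0.2,0,3.3],[0,0,0],0]]'; python3 -m crank '[[[0,0,0.15],[0,0,0],0],[[0,0,0.3],[0,0,0],0],[[0,0,0.3],[0,0,0],0]]'; python3 -c "
from h import *
plan((-44,-97.5,90))"
```

```text
clock: 10.9
eef_pos: [0.4876, -0.1043, 0.2682]
orientation: [-0.281, 3.128, 0.0]
force: [1.7, 0.6, 2.6]
grip_width: 0.0
finger_force: 1.2
clock: 11.2
eef_pos: [0.4869, -0.1043, 0.2656]
orientation: [-0.282, 3.128, -0.001]
force: [0.7, 0.4, 1.3]
grip_width: 0.003
finger_force: 0.8
t 11.2 tip loc [-43.7 -97.5  92.2] F [0.7 0.2 1.3] w 0.003 ext 0.1734
turn [-0.03  0.03 -0.06]
(-44, -97.5, 90) shift cm [ 0.03 -0.01  0.22]
```

```bash
python3 -m crank '[[[0,0,0.1],[0,0,0],0],[[0,0,0.2],[0,0,0],0],[[0,0,0.3],[0,0,0],0],[[0,0,0.3],[0,0,0],0]]'; python3 -c "
from h import *
plan((-44,-97.5,90))"
```

```text
clock: 11.6
eef_pos: [0.4872, -0.1044, 0.2643]
orientation: [-0.282, 3.129, -0.0]
force: [-2.7, 0.8, 11.9]
grip_width: -0.001
finger_force: 6.6
t 11.6 tip loc [-43.4 -97.5  90.9] F [-2.6  1.3 11.9] w -0.001 ext 0.1734
turn [-0.02  0.01 -0.06]
(-44, -97.5, 90) shift cm [ 0.05 -0.    0.09]
```

```bash
python3 -m crank '[[[0,0,-3],[0,0,0],0],[[0,0,-7],[0,0,0],0],[[0,0,-12],[0,0,0],0],[[4,0,-15],[0,0,0],0],[[9,0,-15],[0,0,0],0]]'; python3 -m crank '[[[3,5,0],[0,0,0],0],[[3,10,0],[0,0,0],0],[[3,15,0],[0,0,0],0],[[3,20,0],[0,0,0],0],[[3,20,0],[0,0,0],0]]'
python3 - <<'E'
from h import *
from workcell import eyes
for n in("top","scene"):
    p=eyes.camera(n);w=cloud(p);l=loc(w.reshape(-1,3)).reshape(w.shape)
    m=(abs(l[...,0]-60)<40)&(abs(l[...,1]+130)<40)&(l[...,2]>125)&(l[...,2]<168)
    h=l[m];print(m.sum(),h.mean(0) if m.any() else '')
    for x in range(-86,-36,6):
        q=(abs(l[...,0]-x)<3)&(abs(l[...,1]+97.5)<9);print(x,q.sum(),np.median(l[q][:,2]).round(1) if q.any() else '',end='; ')
    print()
    if n=="scene":cv2.imwrite("pics/s3.png",cv2.resize(p["img"][90:270,150:390,::-1],(800,600),interpolation=cv2.INTER_CUBIC))
E
```

```text
clock: 12.1
eef_pos: [0.3994, -0.121, 0.4173]
orientation: [-0.284, 3.121, -0.008]
force: [0.0, -1.8, 0.5]
grip_width: -0.0
finger_force: 0.0
clock: 12.6
eef_pos: [0.3305, 0.0748, 0.4115]
orientation: [0.293, -3.125, -0.003]
force: [-0.9, -0.3, 0.4]
grip_width: 0.002
finger_force: 0.0
206 [  64.91793194 -132.17319155  149.5664055 ]
-86 20 97.8; -80 23 96.3; -74 21 94.7; -68 23 93.4; -62 21 91.4; -56 22 90.4; -50 23 91.4; -44 23 91.2; -38 22 90.8; 
141 [  62.86824129 -138.77110606  145.44213304]
-86 25 93.3; -80 18 82.4; -74 11 94.6; -68 8 93.8; -62 11 91.9; -56 9 90.9; -50 12 90.7; -44 13 91.2; -38 10 90.7;
```

View pics/s3.png

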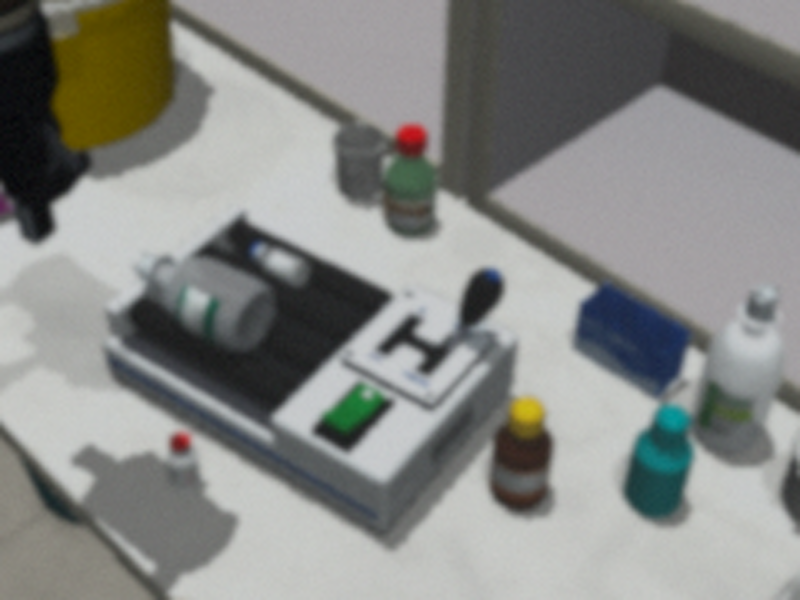

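The lever knob (485,290) stands in third. The rocker's far half is level at 91 mm and its near half is raised, so the switch is fully on. The bottles and vials look unmoved.

```bash
python3 -m crank '[[[0,0,0],[0,0,0],0],[[0,0,0],[0,0,0],0],[[0,0,0],[0,0,0],0]]'; python3 -c "
from workcell import job
print(job.finish_job())"
```

```text
clock: 13.0
eef_pos: [0.3333, 0.0699, 0.4122]
orientation: [0.277, -3.129, 0.001]
force: [0.9, -0.3, -0.0]
grip_width: 0.001
finger_force: 0.0
the job is handed in; nothing more can be done
None
```

The gear lever is home in third speed, the green switch is fully on, and the bottles and vials look unmoved; I handed the job in at 13 s, and no verdict came back.

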